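Lock the two-tier box by tracing its lid seam with a stylus

ROBOT

A 6-joint arm with a two-finger parallel gripper is mounted at the origin on the work surface. World frame = base frame: x ahead of the robot, y to its left, z up, the work surface at z = 0. Lengths are in mm, angles in rad, forces in N, time in s.
With the tool pointing down it reaches from about 300 to 775 mm from the base axis. Payload 14.6 kg.
Tool frame: the origin (TCP) lies on the centre line of the jaws, within the pads' length; the fingertips stand 19 mm ahead of it and the grasp point (between the pads) is the TCP (bot.tip_reach is the distance from the TCP to the fingertips, in mm); z points along the fingers, y is the line along which they close (so a half turn about z gives the same grasp; the last joint's range is limited). The gripper opens to 85 mm and grips with 20 to 120 N. Pads are 22 mm wide; open, the fingers measure 114 mm over their backs; the gripper's body (76 mm by 85 mm) begins 54 mm behind the grasp point. The pads swing forward as they close: fully open they stand 13 mm farther back than shut.
Start: joints at [-1.377, 0.3, 1.521, -0, 1.321, -0.067], TCP at [141.813, -531.393, 250.281] pointing down, gripper open.
Joint ranges: [-3.03, 3.03], [-0.79, 2.21], [0.23, 2.52], [-1.04, 4.18], [0, 3.07], [-2.55, 2.55]. Speed limits (rad/s): [2.22, 2.22, 2.57, 3.14, 3.14, 3.14].

INTERFACE

Orientations are given as a unit quaternion [w, x, y, z].
In Python, from rig import bot gives the robot as it stands. Calls block until the motion is done:
- bot.move_to(position, orientation): joint-space move of the TCP to a pose.
- bot.servo_line(position, attitude=None, speed=150, until_force=None): straight line of the TCP; attitude=None keeps the orientation; speed is the mean speed in mm/s. With until_force (N) it stops when the force on the tool has changed by that much, and returns True; else False.
- bot.move_joints(angles): joint-space move.
- bot.move_gripper(opening, grip_force=None): finger opening in mm; grip_force is the grip in N (None keeps the last); returns when the fingers have stopped.
- bot.dwell(seconds).
- bot.ik(position, orientation): joint angles nearest the present ones, or None.
- bot.read_state(): the state.
- bot.read_camera(name): name is "scene" or "top" or "wrist"; returns a dict with "image" (420x560x3 uint8, blue, green, red), "depth" (420x560 float32, mm along the optical axis (not along the pixel's ray), 0 where there is no reading), "fovy" (degrees; the focal length in pixels is half the picture's height over the tangent of half this angle, whatever the lens; pixels are square), "cx", "cy" (the principal point, pixels), "k1" (the pictures are not rectified: a ray, as slopes to the right and down, at radius r is drawn at 1 + k1 r^2 times it, then the intrinsics apply), "eye" and "attitude" of the camera in the world; the wrist camera has in their place "mount" (4x4, takes a point from camera to tool coordinates, whose origin is the TCP and whose axes are the flange's). Camera axes: x right, y down, z forward; pixel columns grow to the right and rows downward; lengths in mm; the calibration is good to about 2 mm. A picture is of the moment at which its call begins: read the wrist's pose just before it.
A pose or a line that the arm cannot do raises bot.MotionError and nothing moves.
- bot.finish_job(): hands the job in; it is judged then, once.
The state is a dict: "clock": time; "joint_positions": joint angles; "qvel": joint speeds; "effort": joint torques, N m; "ee_pos": TCP position; "tool_rot": TCP orientation; "ft_force": force on the tool from outside, world axes, zero at the start; "moment": the same for the moment, N m; "grip_width": finger opening in mm; "grip_force": force on a finger pad.
Only numpy, scipy, OpenCV 4.12 (cv2) and the standard library are available. Lean on these libraries where they do the work, as an engineer would, in place of code of your own. Each camera call takes 0.05 s, during which the arm holds its last target. There are 200 camera calls.

TASK

Take the wooden-handled stylus out of its fork stand, lower its tip into the ring seam on top of the round black two-tier box just behind the white tail of the red lock runner, and guide the tip along the seam, slowly (under 5 cm/s) and always upright, so that it pushes the runner counter-clockwise (seen from above) until it is fully home against the brass stop. Then hang the stylus back upright in the fork stand with its blue collar resting on the prongs, and let go. Leave the other things on the counter where they are.

Things in the scene. Friction and masses are not known exactly. Their poses are not given: they have to be found in the camera images.
- box: Round glossy black two-tier box, 200 mm wide, 100 mm high, fixed. Origin: centre of its underside, z up. Its flat top has an open ring seam round the box's centre between lid (radius 74 mm) and rim (inner radius 87 mm): 13 mm wide, centreline radius 80.5 mm, beige floor 88 mm above the counter (12 mm deep). A brass stop fills the seam from 78 to 87 degrees counter-clockwise from +x.
- runner (a joint): Lock runner: red curved block 61 mm long (0.76 rad of the ring), its last 12 mm (tail) white, captive in the seam, top 1.5 mm below the box's top. Value in rad about the box's centre, growing counter-clockwise seen from above, 0 to 1.6; starts at 0 to 0.4; at 1.6 its red head meets the brass stop (home). Needs about 2 N to slide, stays where it is left.
- runner_tail (a point): Upper edge centre of the runner's white tail face, on the seam's centreline, 98.5 mm above the counter; moves with the runner. In the box's frame it lies at angle (runner value - 1.0 rad) from +x. The stylus tip goes into the open seam clockwise of this face and pushes it counter-clockwise.
- fork: Tool stand, fixed: dark base 100 x 80 x 10 mm with two aluminium prongs, each 18 mm thick, tops 75 mm above the counter. Between them an 18 mm wide slot along the stand's x axis through the origin, x from -35 to 35 mm, open at the top and at -x, closed by a wall at +x. Origin: centre of the base's underside, z up.
- stylus: Upright stylus in the fork's slot, 125 mm long, 70 g. Origin: its tip, z up along it. From the tip: steel point 8 mm wide up to 23 mm, shank 12 mm wide up to 55 mm, flat blue collar 40 mm wide from 55 to 61 mm (rests on the prongs, tip then 20 mm above the counter), square wooden handle 24 x 24 mm (sides along x and y) from 61 to 125 mm.
- stylus_tip (a point): The tip point of the stylus (same as its origin).
- teacup: White porcelain teacup, 76 mm wide, 65 mm high, bystander. Origin: centre of its underside.
- whisk: Stainless mini whisk lying on the counter, 205 mm long, 32 mm high, bystander. Its wire head points along +x; the origin lies under the joint of handle and head.
- container_a: Green square plastic container, 100 x 100 x 55 mm, bystander. Origin: centre of its underside.
- container_b: White square plastic container, 80 x 80 x 50 mm, nested in the green one, bystander. Origin: centre of its underside.
- soy_bottle: Amber sauce bottle with red cap, 54 mm wide, 150 mm high, bystander. Origin: centre of its underside.
- seed_jar: Green glass jar with steel cap, 64 mm wide, 90 mm high, bystander. Origin: centre of its underside.
- rice_measure: Blue plastic rice measuring cup, 70 mm wide, 70 mm high, bystander. Origin: centre of its underside.
There are look-alikes about, which are no part of the job. Leave any orange or turquoise look-alike of the box alone.

How it is judged:
By the outcome, as a careful person would: the job done as asked, in the order asked, and still so for the second after the job is handed in, with the robot touching nothing.
It also fails if it takes over 58 s, if anything falls off the work surface, if the arm or the gripper's body presses on something with over 40 N, if the wrist force passes 120 N, or if a joint passes its speed limit or range.

## Working session

There is one attempt and no reset: what is moved stays moved. The work goes in short steps, each a Python script; the robot and the scene stay as the last script left them, time stands still between calls to the robot, and variables do not carry over. Pictures are saved under pics/ and viewed, at most 10 in all, crops included, and the job is handed in when it is done.

```bash
ls; mkdir -p pics
cat > h.py <<'E'
import numpy as np, cv2
from scipy.spatial.transform import Rotation as R
from rig import bot
def q2R(q): return R.from_quat([q[1],q[2],q[3],q[0]]).as_matrix()
def pose(c,st=None):
    if 'mount' in c:
        T=np.eye(4);T[:3,:3]=q2R(st['tool_rot']);T[:3,3]=st['ee_pos'];T=T@np.array(c['mount']);return T[:3,:3],T[:3,3]
    return q2R(c['attitude']),np.array(c['eye'])
def K(c):
    f=c['image'].shape[0]/2/np.tan(np.radians(c['fovy'])/2)
    return np.array([[f,0,c['cx']],[0,f,c['cy']],[0,0,1.]])
def rays(c,uv):
    p=cv2.undistortPoints(np.float64(uv).reshape(-1,1,2),K(c),None) if 0 else (np.float64(uv).reshape(-1,2)-[c['cx'],c['cy']])/K(c)[0,0]
    x=p.copy()
    for _ in range(20): x=p/(1+c['k1']*(x**2).sum(1,keepdims=True))
    return np.c_[x,np.ones(len(x))]
def at_z(c,uv,z,st=None):
    A,e=pose(c,st); d=rays(c,uv)@A.T
    return e+d*((z-e[2])/d[:,2])[:,None]
def cloud(c,st=None):
    h,w=c['depth'].shape; v,u=np.mgrid[:h,:w]
    A,e=pose(c,st); r=rays(c,np.c_[u.ravel(),v.ravel()])
    return (e+(r*c['depth'].reshape(-1,1))@A.T).reshape(h,w,3)
def proj(c,P,st=None):
    A,e=pose(c,st); q=(np.float64(P).reshape(-1,3)-e)@A; s=q[:,:2]/q[:,2:]
    return s*(1+c['k1']*(s**2).sum(1,keepdims=True))*K(c)[0,0]+[c['cx'],c['cy']]
E
python3 - <<'E'
from h import *
import pickle
st=bot.read_state(); print({k:np.round(v,3) for k,v in st.items()})
d={}
for n in("scene","top","wrist"):
    c=bot.read_camera(n); d[n]=c; print(n,[ (k,np.round(c[k],3).tolist()) for k in c if k not in('image','depth')])
    cv2.imwrite(f'pics/{n}0.png',c['image'])
pickle.dump((st,d),open('d0.pkl','wb'))
E
```

```text
pics
{'clock': np.float64(0.0), 'joint_positions': array([-1.377,  0.3  ,  1.522,  0.   ,  1.321, -0.067]), 'qvel': array([ 0.001, -0.001, -0.001, -0.001, -0.   , -0.001]), 'effort': array([-1.000e-03, -5.435e+01, -3.618e+01, -0.000e+00,  4.000e-03,
        0.000e+00]), 'ee_pos': array([ 141.776, -531.192,  249.713]), 'tool_rot': array([-0.001,  0.992,  0.13 , -0.   ]), 'ft_force': array([ 0.286, -0.317, -0.112]), 'moment': array([-0.034,  0.014,  0.029]), 'grip_force': np.float64(0.0), 'grip_width': np.float64(85.61)}
scene [('fovy', 44.511), ('cx', 277.695), ('cy', 208.517), ('k1', -0.14), ('eye', [1229.027, 542.473, 1044.392]), ('attitude', [-0.167, 0.424, 0.828, -0.327])]
top [('fovy', 51.439), ('cx', 278.196), ('cy', 215.767), ('k1', -0.015), ('eye', [347.702, 18.793, 1292.965]), ('attitude', [0.039, -0.698, 0.713, -0.047])]
wrist [('fovy', 59.484), ('cx', 283.892), ('cy', 206.151), ('k1', 0.011), ('mount', [[-0.0, -0.953, -0.303, 76.202], [1.0, -0.0, 0.001, -0.598], [-0.001, -0.303, 0.953, -123.749], [0.0, 0.0, 0.0, 1.0]])]
```

View pics/top0.png

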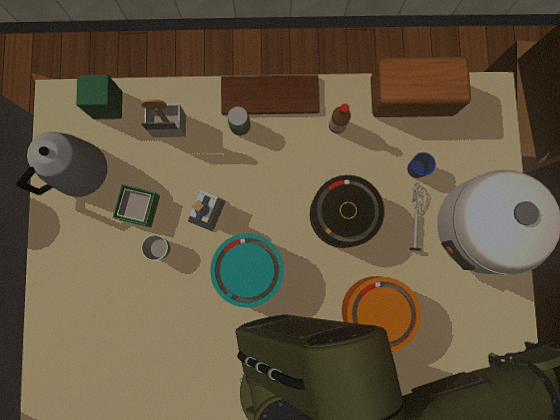

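View pics/scene0.png

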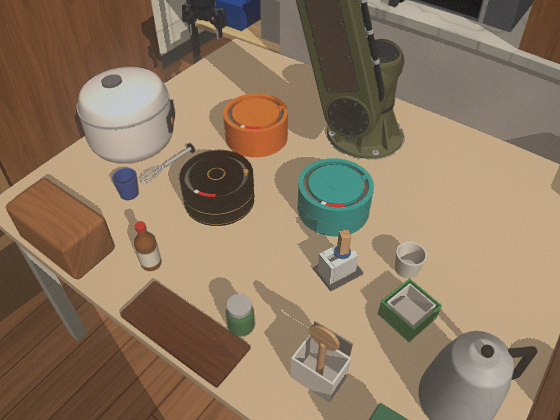

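Top view: black box at (347,211), stylus in fork at (206,208). Look-alikes: turquoise box (247,270), orange box (382,314), and the utensil holder with a wooden spoon (163,115). I choose the black box and the fork at (206,208), then check both in one crop.

Run:
```python
from h import *
import pickle
st,d=pickle.load(open('d0.pkl','rb')); c=d['top']; im=c['image']
a=cv2.resize(im[170:250,300:395],None,fx=4,fy=4,interpolation=cv2.INTER_CUBIC)
b=cv2.resize(im[170:250,165:260],None,fx=4,fy=4,interpolation=cv2.INTER_CUBIC)
cv2.imwrite('pics/crop1.png',np.hstack([a,b]))
for n,uv in dict(box=(347,211),teal=(247,270),fork=(206,208),stylus=(199,206)).items():
    print(n,*[at_z(c,[uv],z)[0].round(0) for z in (0,75,100,145)])
P=cloud(c)
print('heights',P[211,347],P[205,200],P[212,210],P[205,330])
# black box: dark pts at z~100
z=P[...,2]; m=(abs(z-100)<4)&(np.hypot(P[...,0]-at_z(c,[(347,211)],100)[0,0],P[...,1]-at_z(c,[(347,211)],100)[0,1])<110)
print(m.sum(),P[m][:,:2].min(0),P[m][:,:2].max(0))
```

```text
box [ 516. -204.    0.] [ 506. -191.   75.] [ 503. -187.  100.] [ 497. -179.  145.]
teal [347.  98.   0.] [347.  93.  75.] [347.  92. 100.] [347.  89. 145.]
fork [533. 218.   0.] [523. 206.  75.] [519. 203. 100.] [513. 196. 145.]
stylus [540. 239.   0.] [529. 226.  75.] [525. 222. 100.] [518. 214. 145.]
heights [ 502.85862242 -186.82121531   99.33987818] [520.63514976 211.26426356 146.8147121 ] [510.87089968 195.07485866  75.89961033] [ 520.26609834 -140.02673075  101.44365873]
2997 [ 408.28850074 -290.30993193] [605.03125508 -89.49852806]
```

View pics/crop1.png

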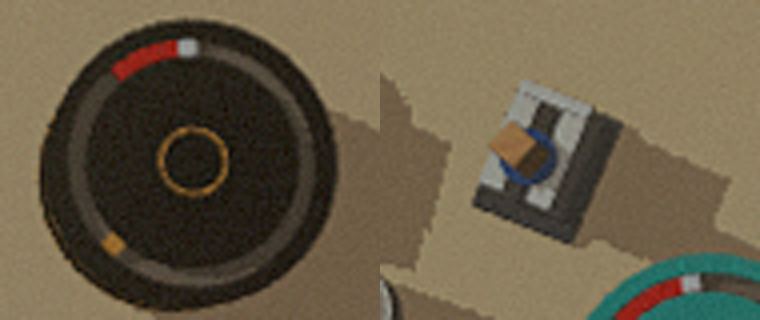

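```bash
cat >> h.py <<'E'
def down(yaw): return [0,np.cos(yaw/2),np.sin(yaw/2),0]
def snap(name):
    st=bot.read_state(); c=bot.read_camera('wrist'); cv2.imwrite(f'pics/{name}.png',c['image'])
    import pickle; pickle.dump((st,c),open(name+'.pkl','wb')); return st,c
E
python3 - <<'E'
from h import *
import pickle
st,d=pickle.load(open('d0.pkl','rb')); P=cloud(d['top'])
print('cooker h',P[150:290,440:556,2].max())
bx=np.array([507,-190,280.]); fk=np.array([516,206,290.])
a=np.arctan2(bx[1],bx[0]); b=np.arctan2(fk[1],fk[0])
for p,y in[((150,-480,330),.26),((380,-280,310),a+np.pi),(bx,a+np.pi),(bx,a),(fk,b),(fk,b+np.pi)]:
    print(bot.ik(p,down(y)))
bot.servo_line([145,-500,320]); bot.move_to([380,-280,310],down(a))
bot.move_to(bx,down(a)); bot.dwell(.3); snap('bx1')
bot.move_to(bx,down(a+np.pi)); bot.dwell(.3); snap('bx2')
bot.move_to(fk,down(b+np.pi)); bot.dwell(.3); snap('fk1')
bot.move_to(fk,down(b)); bot.dwell(.3); snap('fk2')
print(bot.read_state()['clock'])
cv2.imwrite('pics/m1.png',cv2.resize(np.vstack([np.hstack([cv2.imread(f'pics/{n}.png') for n in r]) for r in(('bx1','bx2'),('fk1','fk2'))]),(800,600),interpolation=cv2.INTER_AREA))
E
```

```text
cooker h 1292.965291997923
[-1.34075496e+00  1.42775784e-01  1.52782238e+00 -4.44089210e-16
  1.47099449e+00 -2.99586329e-02]
[-7.12644235e-01  8.13041862e-02  1.64151943e+00 -4.44089210e-16
  1.41876904e+00 -1.92488606e+00]
[-4.26204561e-01  2.59117250e-01  1.50344086e+00 -4.44089210e-16
  1.37903454e+00 -1.63844639e+00]
[-4.26204561e-01  2.59117250e-01  1.50344086e+00 -4.44089210e-16
  1.37903454e+00  1.50314627e+00]
[ 3.13915529e-01  2.85157190e-01  1.44747115e+00 -4.44089210e-16
  1.40896432e+00  1.50487393e+00]
[ 3.13915529e-01  2.85157190e-01  1.44747115e+00 -4.44089210e-16
  1.40896432e+00 -1.63671873e+00]
10.875
```

View pics/m1.png

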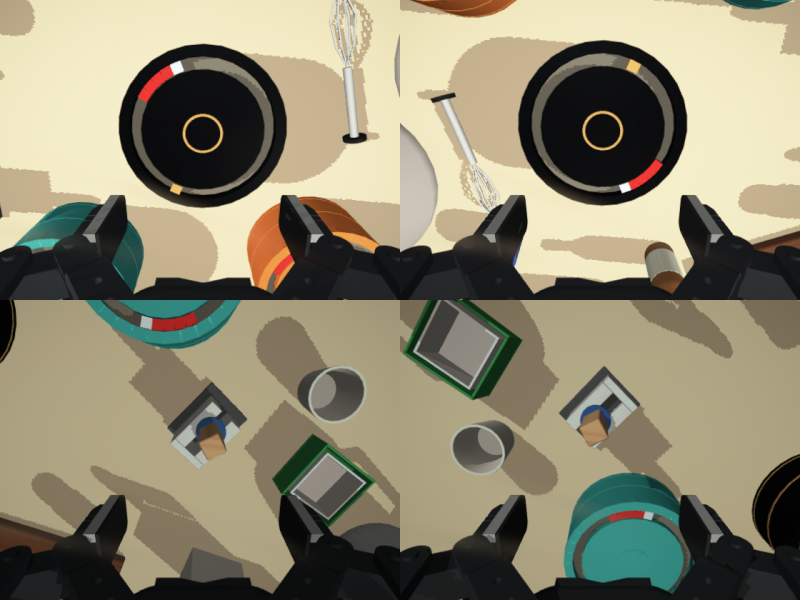

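```bash
cat > m.py <<'E'
from h import *
import pickle
from scipy.optimize import least_squares
L=lambda n:pickle.load(open(n+'.pkl','rb'))
for n in('bx1','bx2'):
    st,c=L(n); im=c['image']; hsv=cv2.cvtColor(im,cv2.COLOR_BGR2HSV); g=cv2.GaussianBlur(im.max(2),(3,3),0).astype(np.float32)
    ctr=np.array([507,-190.])
    for it in range(4):
        ph=np.radians(np.arange(0,360,2)); rr=np.arange(62,100,.25); pin=[];pout=[]
        for p in ph:
            X=np.c_[ctr[0]+rr*np.cos(p),ctr[1]+rr*np.sin(p),0*rr+100]
            uv=proj(c,X,st).astype(np.float32); v=cv2.remap(g,uv[:,:1],uv[:,1:],cv2.INTER_LINEAR).ravel()
            k=np.argmax(v>60)
            if k>0: 
                pin.append(X[k,:2]); k2=k+np.argmax(v[k:]<60)
                if k2>k: pout.append(X[k2,:2])
        f=[]
        for pp in(pin,pout):
            pp=np.array(pp); s=least_squares(lambda q:np.hypot(*(pp-q[:2]).T)-q[2],[*ctr,80],loss='soft_l1'); f.append(s.x)
            sd=np.std(s.fun)
        ctr=f[0][:2]
    print(n,'lid edge',f[0].round(2),'outer',f[1].round(2),len(pin),len(pout),sd.round(2),'cam',pose(c,st)[1].round(0))
    X=cloud(c,st); h,s_,v=cv2.split(hsv); r=np.hypot(X[...,0]-ctr[0],X[...,1]-ctr[1])
    uvg=np.dstack(np.meshgrid(np.arange(560),np.arange(420))).reshape(-1,2)
    def angs(m,z):
        Q=at_z(c,uvg[m.ravel()],z,st)[:,:2]-ctr; rq=np.hypot(*Q.T); Q=Q[(rq>76)&(rq<85)]; a=np.degrees(np.arctan2(Q[:,1],Q[:,0])); return len(a),a.min().round(1),a.max().round(1),a.mean().round(1)
    print(' red',angs(((h<6)|(h>174))&(s_>150)&(v>80),98.5),'white',angs((s_<60)&(v>180)&(abs(X[...,2]-98.5)<4)&(r<88),98.5),'brass',angs((h>12)&(h<28)&(s_>80)&(v>120)&(r<86)&(r>76)&(X[...,2]>92),100))
for n in('fk1','fk2'):
    st,c=L(n); im=c['image']; hsv=cv2.cvtColor(im,cv2.COLOR_BGR2HSV); X=cloud(c,st); h,s_,v=cv2.split(hsv)
    near=np.hypot(X[...,0]-514,X[...,1]-206)<80
    top=(near&(X[...,2]>140)&(X[...,2]<150)).astype(np.uint8)
    uv=np.argwhere(top)[:,::-1]; Q=at_z(c,uv,145,st)[:,:2].astype(np.float32); rc=cv2.minAreaRect(Q); print(n,'handle top',rc,len(Q),'z',np.median(X[top>0][:,2]))
    col=near&(h>100)&(h<130)&(s_>120); Q=at_z(c,np.argwhere(col)[:,::-1],81,st)[:,:2]; print(' collar',len(Q),cv2.minEnclosingCircle(Q.astype(np.float32)))
    pr=near&(X[...,2]>71)&(X[...,2]<79)&(s_<60)
    Q=at_z(c,np.argwhere(pr)[:,::-1],75,st)[:,:2].astype(np.float32); print(' prongs',len(Q),cv2.minAreaRect(Q))
    ba=near&(X[...,2]>4)&(X[...,2]<30); Q=at_z(c,np.argwhere(near&(X[...,2]>6)&(X[...,2]<14))[:,::-1],10,st)[:,:2].astype(np.float32); print(' base',len(Q),cv2.minAreaRect(Q))
a=[cv2.resize(cv2.imread(f'pics/{n}.png')[y:y+130,x:x+130],(400,400),interpolation=cv2.INTER_CUBIC) for n,x,y in(('fk1',225,105),('fk2',205,85))]
cv2.imwrite('pics/crop2.png',np.hstack(a))
E
python3 m.py
```

```text
bx1 lid edge [ 504.02 -189.83   73.43] outer [ 506.59 -190.91   84.33] 180 180 1.05 cam [ 578. -218.  404.]
 red (692, np.float64(5.2), np.float64(39.9), np.float64(22.1)) white (182, np.float64(-4.0), np.float64(4.7), np.float64(0.4)) brass (127, np.float64(129.4), np.float64(139.1), np.float64(134.3))
bx2 lid edge [ 503.5  -189.76   73.37] outer [ 501.55 -188.72   84.4 ] 180 180 1.48 cam [ 433. -163.  404.]
 red (509, np.float64(5.3), np.float64(40.5), np.float64(23.2)) white (123, np.float64(-4.2), np.float64(4.7), np.float64(0.2)) brass (203, np.float64(129.7), np.float64(139.3), np.float64(134.5))
fk1 handle top ((517.7550048828125, 217.1463623046875), (24.73047637939453, 24.014495849609375), 48.50544738769531) 957 z 144.92854995601857
 collar 447 ((500.54217529296875, 95.65333557128906), 142.49078369140625)
 prongs 2274 ((528.0390014648438, 213.33914184570312), (53.932403564453125, 80.03239440917969), 66.70543670654297)
 base 2133 ((523.4468383789062, 214.88734436035156), (79.67816162109375, 99.69352722167969), 66.40926361083984)
fk2 handle top ((518.7056274414062, 218.35983276367188), (24.451129913330078, 24.018115997314453), 48.48503875732422) 990 z 145.11549949892628
 collar 423 ((341.65765380859375, 164.91387939453125), 306.0665283203125)
 prongs 2538 ((527.731201171875, 213.99807739257812), (54.00790023803711, 79.80744171142578), 66.62730407714844)
 base 1745 ((523.2085571289062, 216.28396606445312), (78.88400268554688, 99.55609130859375), 66.59896087646484)
```

View pics/crop2.png

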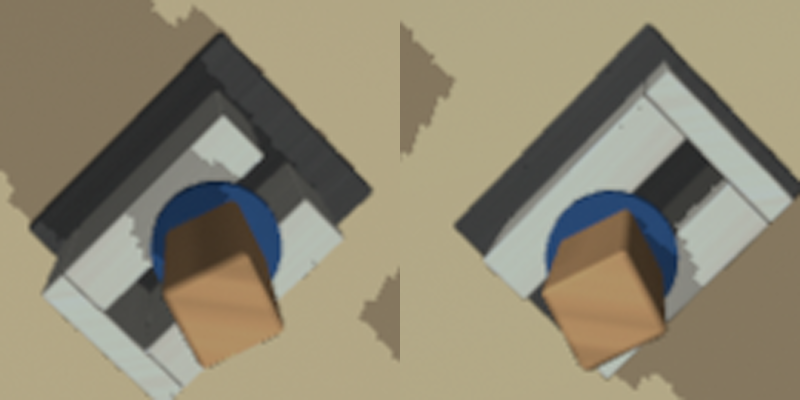

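The fork crop is consistent: stylus in the slot, handle top at z 145, base 100x80. Both half-turn views of the box agree: centre about (503.8,-189.8), tail face at -4.1°, stop at 129.5°. Now I'll grasp the stylus and hover it over the seam.

```bash
cat >> h.py <<'E'
C=np.array([503.8,-189.8]); S=np.array([518.2,217.75]); Y=np.radians(138.5); DZ=98
def ring(deg,z,r=80.5): return [C[0]+r*np.cos(np.radians(deg)),C[1]+r*np.sin(np.radians(deg)),z]
def show(t=''):
    s=bot.read_state(); print(t,'t',s['clock'].round(2),'p',np.round(s['ee_pos'],1),'F',np.round(s['ft_force'],1),'w',np.round(s['grip_width'],1),'gf',np.round(s['grip_force'],1)); return s
E
python3 - <<'E'
from h import *
q=down(Y)
bot.move_to([*S,240],q); bot.servo_line([*S,118],speed=100); show('at')
bot.move_gripper(20,grip_force=70); show('grip')
bot.servo_line([*S,255],speed=120); show('lift'); 
bot.move_to(ring(-12,250),q); bot.servo_line(ring(-12,213),speed=80); bot.dwell(.4); show('hover')
st,c=snap('hv'); print(proj(c,[[*st['ee_pos'][:2],st['ee_pos'][2]-98]],st), proj(c,[ring(-12,88),ring(-4.1,98.5)],st))
cv2.imwrite('pics/hvc.png',cv2.resize(c['image'][100:330,120:440],None,fx=2.4,fy=2.4,interpolation=cv2.INTER_CUBIC))
E
```

```text
Traceback (most recent call last):
  File "h.py", line 34, in show
    s=bot.read_state(); print(t,'t',s['clock'].round(2),'p',np.round(s['ee_pos'],1),'F',np.round(s['ft_force'],1),'w',np.round(s['grip_width'],1),'gf',np.round(s['grip_force'],1)); return s
                                    ^^^^^^^^^^^^^^^^
AttributeError: 'float' object has no attribute 'round'
```

```bash
sed -i "s/s\['clock'\].round(2)/round(s['clock'],2)/" h.py
python3 - <<'E'
from h import *
q=down(Y)
show('at')
bot.move_gripper(20,grip_force=70); show('grip')
bot.servo_line([*S,255],speed=120); show('lift'); 
bot.move_to(ring(-12,250),q); bot.servo_line(ring(-12,213),speed=80); bot.dwell(.4); show('hover')
st,c=snap('hv'); print(proj(c,[[*st['ee_pos'][:2],st['ee_pos'][2]-98]],st), proj(c,[ring(-12,88),ring(-4.1,98.5)],st))
cv2.imwrite('pics/hvc.png',cv2.resize(c['image'][100:330,120:440],None,fx=2.4,fy=2.4,interpolation=cv2.INTER_CUBIC))
E
```

```text
at t 14.0 p [518.5 217.8 118.6] F [-0.9  0.5 -0. ] w 85.3 gf 0.0
grip t 14.59 p [518.3 217.8 118.2] F [-0.2  0.   1.1] w 23.2 gf 68.7
lift t 15.88 p [518.  217.7 254.2] F [-0.3 -0.2 -1. ] w 23.3 gf 68.5
hover t 18.48 p [ 582.6 -206.6  213.2] F [ 0.6  0.8 -1.1] w 23.4 gf 68.5
[[285.16531763 218.14749577]] [[285.07874261 205.30255849]
 [298.77401208 201.35763224]]
```

View pics/hvc.png

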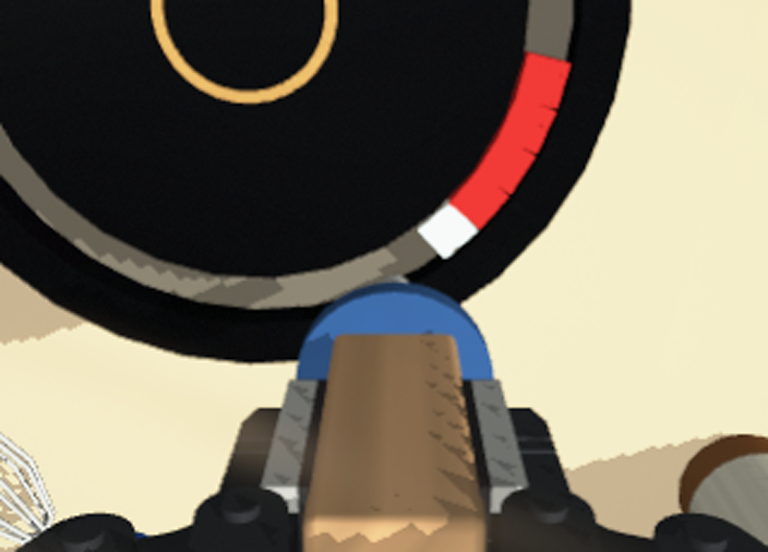

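The tip shows just past the collar at crop (397,275), predicted (396,283), with the white tail face ahead at (435,243). Lowering into the seam.

Run:
```python
from h import *
print(bot.servo_line(ring(-12,200),speed=50,until_force=5))
hit=bot.servo_line(ring(-12,188.7),speed=25,until_force=5); s=show(f'down {hit}')
print('r',np.hypot(*(s['ee_pos'][:2]-C)))
if not hit:
    h2=bot.servo_line(ring(-9.5,188.7),speed=15,until_force=8); show(f'probe {h2}')
```

```text
False
down False t 19.53 p [ 582.6 -206.6  188.7] F [-0.3  0.5 -0.5] w 23.2 gf 68.5
r 80.5231630646847
probe False t 19.92 p [ 583.2 -203.   188.8] F [-0.2  0.1 -0.6] w 23.2 gf 68.5
```

Run:
```python
from h import *
for a in np.arange(-6,79,4):
    hit=bot.servo_line(ring(a,188.7),speed=20,until_force=14)
    s=bot.read_state(); F=np.array(s['ft_force']); t=np.radians(a); d=s['ee_pos'][:2]-C
    print(a,hit,'Ft %.1f Fr %.1f Fz %.1f r %.2f ang %.2f t %.2f'%(-F[0]*np.sin(t)+F[1]*np.cos(t),F[0]*np.cos(t)+F[1]*np.sin(t),F[2],np.hypot(*d),np.degrees(np.arctan2(d[1],d[0])),s['clock']))
    if hit: break
```

```text
-6 False Ft 0.1 Fr 0.8 Fz -0.7 r 80.52 ang -5.89 t 20.32
-2 False Ft -0.7 Fr -0.1 Fz -1.2 r 80.56 ang -1.84 t 20.75
2 False Ft -0.3 Fr 0.6 Fz -0.4 r 80.55 ang 2.17 t 21.18
6 False Ft -0.0 Fr -0.1 Fz -1.0 r 80.58 ang 6.17 t 21.62
10 False Ft -0.4 Fr -0.2 Fz -0.5 r 80.56 ang 10.17 t 22.05
14 False Ft -0.6 Fr 0.0 Fz 0.6 r 80.55 ang 14.18 t 22.48
18 False Ft -0.4 Fr 0.1 Fz -1.0 r 80.57 ang 18.16 t 22.92
22 False Ft 0.1 Fr -0.3 Fz -0.9 r 80.58 ang 22.17 t 23.35
26 False Ft -0.2 Fr -0.5 Fz -0.3 r 80.57 ang 26.16 t 23.78
30 False Ft -0.3 Fr -0.3 Fz -0.2 r 80.55 ang 30.16 t 24.22
34 False Ft -0.9 Fr -0.5 Fz -0.4 r 80.55 ang 34.15 t 24.65
38 False Ft 0.9 Fr 0.2 Fz -0.5 r 80.58 ang 38.15 t 25.08
42 False Ft 0.2 Fr -0.7 Fz -1.3 r 80.55 ang 42.15 t 25.52
46 False Ft 0.3 Fr -0.5 Fz -1.0 r 80.55 ang 46.16 t 25.95
50 False Ft 0.0 Fr 0.1 Fz -0.2 r 80.53 ang 50.14 t 26.38
54 False Ft 0.2 Fr 0.1 Fz -0.2 r 80.56 ang 54.15 t 26.82
58 False Ft 0.1 Fr -0.4 Fz -0.7 r 80.53 ang 58.15 t 27.25
62 False Ft 0.6 Fr -0.6 Fz -0.6 r 80.55 ang 62.14 t 27.68
66 False Ft 0.6 Fr -0.2 Fz 0.4 r 80.53 ang 66.14 t 28.12
70 False Ft 0.1 Fr 0.4 Fz -0.3 r 80.53 ang 70.15 t 28.55
74 False Ft -0.8 Fr 0.4 Fz -0.7 r 80.53 ang 74.14 t 28.98
78 False Ft 0.1 Fr 0.5 Fz -0.8 r 80.52 ang 78.15 t 29.42
```

No clear pushing force showed at the stops, so I'll check whether the runner followed.

Run:
```python
from h import *
st,c=snap('mid'); t=bot.read_camera('top'); s=bot.read_camera('scene')
u,v=proj(s,[[*C,100]])[0].astype(int)
a=cv2.resize(s['image'][v-60:v+60,u-60:u+60],(400,400),interpolation=cv2.INTER_CUBIC)
b=cv2.resize(c['image'],(533,400))
cv2.imwrite('pics/mid2.png',np.hstack([a,b])[:, :800])
```

```text
(no output)
```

View pics/mid2.png

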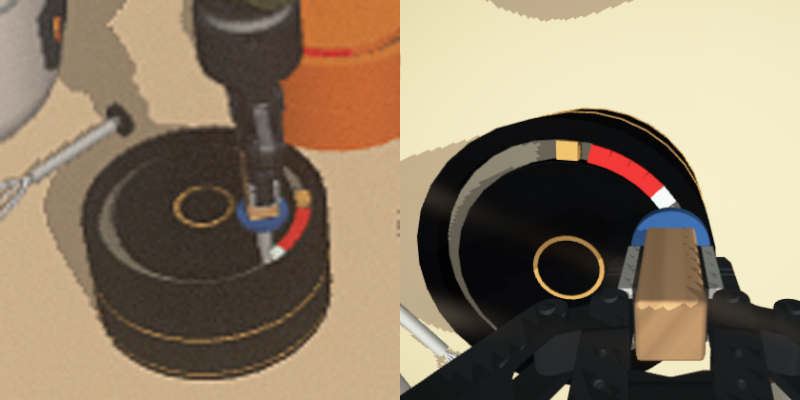

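The runner is ahead of the tip, and only a small gap to the brass stop remains (wrist view, x about 585). I'll push on until it meets the stop.

Run:
```python
from h import *
def rep(a,hit):
    s=bot.read_state(); F=np.array(s['ft_force']); t=np.radians(a); d=s['ee_pos'][:2]-C
    print(a,hit,'Ft %.1f Fr %.1f r %.2f ang %.2f t %.2f'%(-F[0]*np.sin(t)+F[1]*np.cos(t),F[0]*np.cos(t)+F[1]*np.sin(t),np.hypot(*d),np.degrees(np.arctan2(d[1],d[0])),s['clock']))
    return -F[0]*np.sin(t)+F[1]*np.cos(t)
for a in [80,81,82,82.5,83,83.5,84,84.5,85,85.5,86,86.5]:
    hit=bot.servo_line(ring(a,188.7),speed=12,until_force=10); f=rep(a,hit)
    if hit or f<-8: break
bot.dwell(.3); rep(a,'hold'); snap('home')
```

```text
80 False Ft -0.9 Fr -0.4 r 80.48 ang 80.06 t 29.95
81 False Ft -0.9 Fr -0.1 r 80.50 ang 81.03 t 30.22
82 False Ft -1.3 Fr -0.3 r 80.48 ang 82.06 t 30.48
82.5 False Ft -1.1 Fr -0.6 r 80.49 ang 82.51 t 30.73
83 False Ft -0.6 Fr -0.7 r 80.51 ang 83.02 t 30.98
83.5 False Ft -2.5 Fr -0.3 r 80.49 ang 83.42 t 31.23
84 False Ft -5.7 Fr -1.1 r 80.49 ang 83.75 t 31.48
84.5 False Ft -6.8 Fr -0.0 r 80.49 ang 84.04 t 31.73
85 False Ft -8.5 Fr 1.1 r 80.61 ang 84.39 t 31.98
85 hold Ft -8.1 Fr 0.9 r 80.61 ang 84.36 t 32.28
```

Run:
```python
from h import *
bot.servo_line(ring(80.5,188.7),speed=15); show('off')
bot.servo_line(ring(80.5,255),speed=80); 
p=ring(80.5,255)
bot.move_to([p[0]-20,p[1]+60,258],down(Y)); bot.dwell(.2)
s=bot.read_camera('scene'); st,c=snap('chk')
u,v=proj(s,[[*C,100]])[0].astype(int)
a=cv2.resize(s['image'][v-65:v+55,u-40:u+80],(400,400),interpolation=cv2.INTER_CUBIC)
cv2.imwrite('pics/chk2.png',np.hstack([a,cv2.resize(c['image'],(533,400))])[:, :800]); show()
```

```text
off t 32.91 p [ 516.9 -110.4  188.5] F [ 0.3 -0.3 -1.1] w 23.3 gf 69.4
 t 34.54 p [497.2 -51.  257.7] F [ 0.1  0.1 -1.2] w 23.4 gf 69.4
```

View pics/chk2.png

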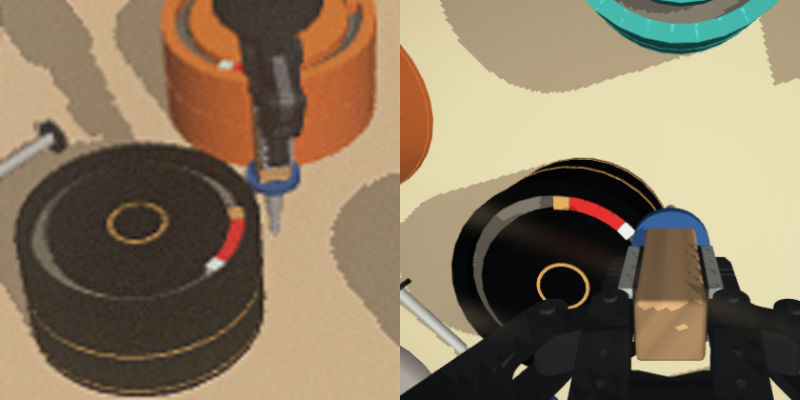

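The runner's red head is flush against the brass stop in both views, and the stylus is upright. I'll hang it back in the fork.

Run:
```python
from h import *
bot.move_to([*S,255],down(Y)); bot.servo_line([*S,190],speed=100)
h=bot.servo_line([*S,125],speed=60,until_force=6); show(f'a {h}')
if not h:
    h=bot.servo_line([*S,117.6],speed=15,until_force=5); show(f'b {h}')
    bot.dwell(.2); bot.move_gripper(60); bot.dwell(.3); bot.move_gripper(85); show('open')
    bot.servo_line([*S,250],speed=120)
    b=np.arctan2(S[1],S[0]); bot.move_to([516,206,290],down(b)); bot.dwell(.3); st,c=snap('end'); show()
    X=cloud(c,st); near=np.hypot(X[...,0]-518,X[...,1]-217)<60
    top=near&(X[...,2]>135)&(X[...,2]<155); Q=at_z(c,np.argwhere(top)[:,::-1],145,st)[:,:2].astype(np.float32)
    print('handle',cv2.minAreaRect(Q),np.percentile(X[top][:,2],[5,50,95]))
    s=bot.read_camera('scene')
    cv2.imwrite('pics/end2.png',np.hstack([cv2.resize(s['image'],(400,300)),cv2.resize(c['image'],(400,300))]))
```

```text
a False t 37.62 p [518.4 217.8 125.4] F [ 0.3 -0.7 -1. ] w 23.3 gf 69.4
b True t 38.09 p [518.2 217.7 118.2] F [-0.6 -1.3  5.7] w 22.9 gf 70.1
open t 39.41 p [517.9 217.6 117.7] F [ 0.   0.2 -1.1] w 85.0 gf 0.0
 t 42.75 p [516. 206. 290.] F [0.4 0.3 0.3] w 85.1 gf 0.0
handle ((518.7832641601562, 217.33824157714844), (25.23949432373047, 24.64403533935547), 48.92205810546875) [140.09445944 145.08283218 146.26736302]
```

View pics/end2.png

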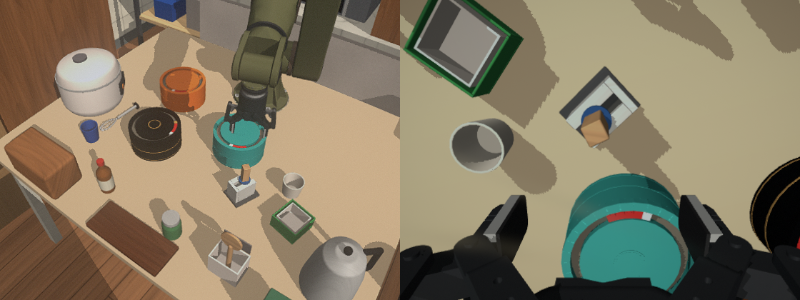

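The stylus hangs upright in the fork with its top at z 145, as at the start. The runner is home and nothing else has moved.

```bash
python3 -c "
from rig import bot
print(bot.finish_job())"
```

```text
the job is handed in; nothing more can be done
None
```

The job is handed in at about 43 s: the runner was pushed home against the brass stop, the stylus hangs upright in the fork on its collar, and the other things looked unmoved in the last pictures.

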